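# Stand the clamp gauge on its checking block and feel that it does not rock

## Task

Take the white clamp gauge out of its sloping drying stand and set it down gently, without dropping it, on the stepped steel checking block so that it stands level in its one steady pose: deep heel foot wholly on the low ledge, shallow nose foot wholly on the high ledge. Let go, then with the fingers press down lightly for a moment on the top of the heel end and after that on the top of the nose end, to feel that it does not rock. Leave it standing so, and disturb nothing else on the counter.

Things in the scene. Friction and masses are not known exactly. Their poses are not given: they have to be found in the camera images.
- gauge_mid (a point): Centre of the clamp gauge, a loose white plastic part of about 0.14 kg, 110 mm long (x), 30 mm wide (y), 74 mm high (z); the point is 37 mm above the heel sole. +x: to the nose end, z: up through the rib. Grip rib, 32 mm long (x), 14 mm thick (y), stands mid-deck from z +3 to +37 mm. At first it leans 35 degrees in the stand, nose end high, z leaning back over the low heel end.
- heel_top (a point): Point on the gauge's deck above the middle of the heel foot (40 mm towards the heel from its centre, on the deck surface); press here first. Axes as the gauge's.
- nose_top (a point): Point on the gauge's deck above the middle of the nose foot (40 mm towards the nose from its centre, on the deck surface); press here second. Axes as the gauge's.
- gauge: The same gauge; origin mid-length and mid-width at the level of the heel foot's sole, axes the same. Feet are as wide as the gauge: heel foot from x -55 to -20 mm, sole at z 0; nose foot from x +20 to +55 mm, sole at z +12 mm (so it is level only over a 12 mm step). Level deck on top at z 40 mm, 110 mm long, broken only by the rib.
- stand: Fixed steel drying stand, foot 125 x 66 mm, about 100 mm high, its stepped seat 50 mm wide and sloping 35 degrees up along its +x, with a lip 10 mm high at the low end. Origin: centre of its underside on the counter. The gauge rests in it by its own weight and lifts out square to the slope.
- block: Fixed steel checking block, 150 (x) by 70 mm (y), one step across its middle. Origin: on the counter, under its centre and the step. Low ledge: x -75 to 0, top 10 mm above the counter; high ledge: x 0 to +75, top at 22 mm. The gauge stands level with heel to -x and nose to +x; heel sole then 10 mm, centre 47 mm, deck 50 mm above the counter.
- clamp_a: Loose small red roller clamp, 44 x 18 x 19 mm, origin under its centre. Leave alone.
- clamp_b: Loose small red roller clamp, like the other. Leave alone.
- clip: Loose steel instrument tray clip, 60 x 18 x 22 mm, origin under its centre. Leave alone.
- bottle: Loose cobalt glass bottle, 64 mm across, 150 mm high, origin under its centre. Leave alone.
- dish: Loose round steel dish, 110 mm across, 40 mm high, origin under its centre. Leave alone.
- jar: Loose white plastic jar, 60 mm across, 80 mm high, origin under its centre. Leave alone.

How it is judged:
By the outcome, as a careful person would: the job done as asked, in the order asked, and still so for the second after the job is handed in, with the robot touching nothing.
It also fails if it takes over 64 s, if anything falls off the work surface, if the arm or the gripper's body presses on something with over 40 N, if the wrist force passes 120 N, or if a joint passes its speed limit or range.

## Robot

A 6-joint arm with a two-finger parallel gripper is mounted at the origin on the work surface. World frame = base frame: x ahead of the robot, y to its left, z up, the work surface at z = 0. Lengths are in m, angles in rad, forces in N, time in s.
With the tool pointing down it reaches from about 0.2 to 0.875 m from the base axis. Payload 3.4 kg.
Tool frame: the origin (TCP) lies at the very end of the fingers, on their centre line; the grasp point (between the pads) lies 19 mm behind it; z points along the fingers, x is the direction in which the jaws open and shut, and the axes are right-handed (so a half turn about z gives the same grasp; the last joint's range is limited). The gripper opens to 94 mm and grips with 3 to 60 N. Pads are 16 mm wide; open, the fingers measure 119 mm over their backs; the gripper's body (75 mm by 177 mm) begins 78 mm behind the grasp point.
Start: joints at [-1.364, 0.276, 1.505, -0, 1.361, -0.121], TCP at [0.185, -0.544, 0.205] pointing down, gripper open.
Joint ranges: [-2.89, 2.89], [-0.75, 2.08], [0.22, 2.7], [-1.18, 4.32], [0.11, 2.71], [-2.7, 2.7]. Speed limits (rad/s): [2.57, 2.57, 3.14, 3.14, 3.14, 3.14].

## Interface

Orientations are given as a unit quaternion [w, x, y, z].
In Python, from station import bot gives the robot as it stands.
- The arm moves only by the shell command python3 -m crank 'ROWS' [FORCE]. ROWS is JSON, one flat list of numbers, 7 for each row, row after row: the opening, from 0 (shut) to 1 (fully open), then the shift along the tool's x, y, z normalised to -1 to 1, where 1 is 15 cm, then the turn, a rotation vector about the tool's x, y, z normalised to -1 to 1, where 1 is pi rad. A call has 1 to 20 rows; each row is the pose to reach, as a shift and turn from the pose commanded when the call began, along the tool's axes at that moment, turning the shorter way round; what a row does not reach only later rows make up. A row lasts 1/10 s, in which the tool goes at most 50 mm and 8.59 degrees, less where a joint would pass 70% of its speed; a pose out of reach is approached as far as the arm can. A call with a number of a shift or a turn outside -1 to 1 is refused whole. A call with a gripper value outside its range is refused whole. The fingers move at their own pace and stop on an object; FORCE is the grip in N (left out, the last holds). Time passes only in rows, so rows that repeat a pose let the fingers close. It gives the time, the measured TCP pose, the force and the opening at its end, in the units of the state.
- bot.state(): the state, without advancing time (a new reading comes with each control period).
- bot.get_image(name): name is "scene" or "top" or "wrist"; returns a dict with "color" (480x640x3 uint8, red, green, blue), "fx", "fy", "cx", "cy" (pixels), "position" and "rotation" of the camera in the world; the wrist camera has in their place "mount" (4x4, takes a point from camera to tool coordinates, whose origin is the TCP and whose axes are the tool frame's). Camera axes: x right, y down, z forward; pixel columns grow to the right and rows downward; lengths in m; the calibration is good to about 2 mm. A picture is of the moment at which its call begins: read the wrist's pose just before it. There is no depth.
- bot.hand_in(): hands the job in, once; it reports no verdict.
The state is a dict: "clock": time; "qpos": joint angles; "joint_velocities": joint speeds; "tau": joint torques, N m; "ee_pos": TCP position; "tool_rot": TCP orientation; "force": force on the tool from outside, world axes, zero at the start; "ft_torque": the same for the moment, N m; "width": opening from 0.0 (shut) to 1.0 (fully open).
Only numpy, scipy, OpenCV 4.12 (cv2) and the standard library are available. Lean on these libraries where they do the work, as an engineer would, in place of code of your own. Each camera call takes 0.05 s, during which the arm holds its last target.

## Working session

There is one attempt and no reset: what is moved stays moved. The work goes in short steps, Python scripts to look and compute and a shell command to move; the robot and the scene stay as the last step left them, time stands still between calls to the robot, and variables do not carry over. Pictures are saved under pics/ and viewed, and the job is handed in when it is done.

```bash
mkdir -p pics; ls
python3 - <<'E'
from station import bot
import cv2,numpy as np
s=bot.state();print({k:np.round(v,3) for k,v in s.items()})
for n in ("scene","top","wrist"):
    i=bot.get_image(n);cv2.imwrite(f"pics/{n}0.png",i["color"][:,:,::-1])
    print(n,{k:np.round(v,4).tolist() for k,v in i.items() if k!="color"})
E
```

```text
pics
{'clock': np.float64(0.0), 'qpos': array([-1.364,  0.277,  1.506,  0.   ,  1.361, -0.121]), 'joint_velocities': array([ 0.003,  0.   ,  0.001, -0.001, -0.   , -0.001]), 'tau': array([-1.0000e-03, -4.0459e+01, -2.3723e+01,  7.0000e-02,  3.4000e-02,
       -0.0000e+00]), 'ee_pos': array([ 0.185, -0.544,  0.205]), 'tool_rot': array([-0.001,  0.813, -0.582, -0.001]), 'force': array([-0.471, -1.241,  0.376]), 'ft_torque': array([0.03 , 0.029, 0.035]), 'width': np.float64(1.001)}
scene {'fx': 480.0259, 'fy': 480.0259, 'cx': 321.7326, 'cy': 239.8616, 'position': [0.9673, -0.6984, 0.8832], 'rotation': [-0.3651, 0.9013, 0.2119, -0.0973]}
top {'fx': 507.268, 'fy': 507.268, 'cx': 317.8836, 'cy': 244.0334, 'position': [0.3039, -0.0095, 1.5116], 'rotation': [-0.0707, 0.7089, -0.6982, 0.0707]}
wrist {'fx': 344.4291, 'fy': 344.4291, 'cx': 315.2437, 'cy': 241.8144, 'mount': [[1.0, 0.0004, -0.0009, -0.0004], [-0.0002, 0.9609, 0.2768, -0.0813], [0.0009, -0.2768, 0.9609, -0.1803], [0.0, 0.0, 0.0, 1.0]]}
```

View pics/scene0.png

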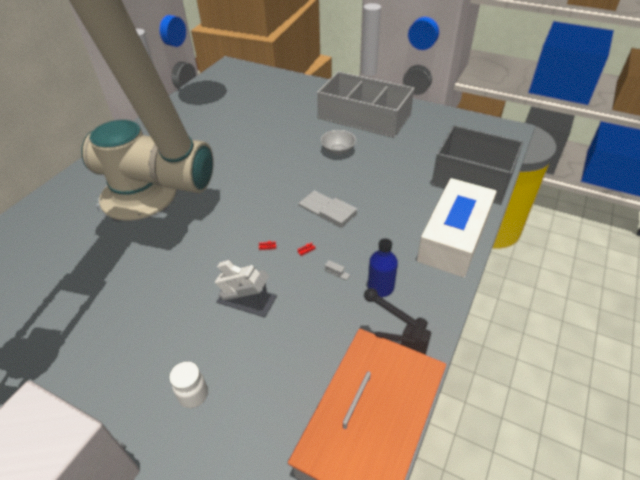

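View pics/top0.png

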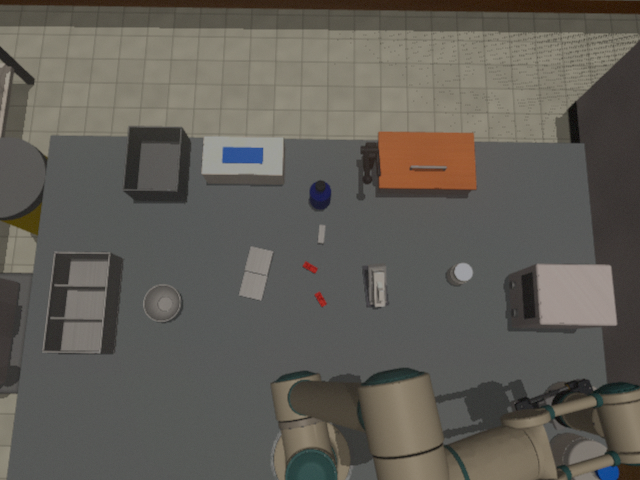

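View pics/wrist0.png

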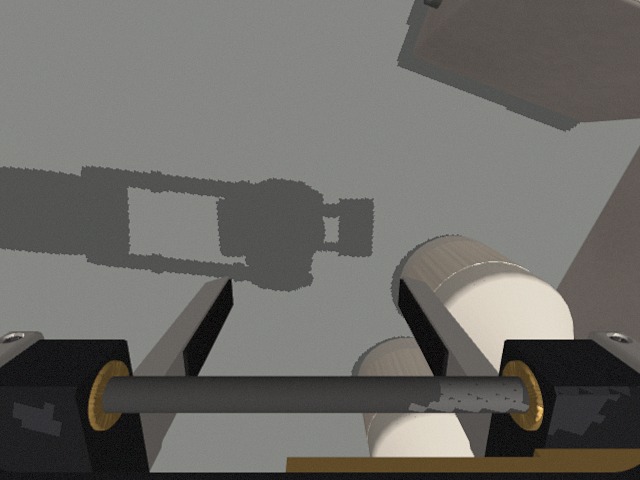

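```bash
cat > h.py <<'E'
import numpy as np,cv2
from scipy.spatial.transform import Rotation as R
from station import bot
def Q(q): q=np.asarray(q);return R.from_quat(q[[1,2,3,0]])
def cam(n):
    s=bot.state() if n=="wrist" else None
    i=bot.get_image(n)
    if n=="wrist":
        T=np.eye(4);T[:3,:3]=Q(s["tool_rot"]).as_matrix();T[:3,3]=s["ee_pos"];M=T@np.array(i["mount"])
    else:
        M=np.eye(4);M[:3,:3]=Q(i["rotation"]).as_matrix();M[:3,3]=i["position"]
    K=np.array([[i["fx"],0,i["cx"]],[0,i["fy"],i["cy"]],[0,0,1]])
    return i["color"][:,:,::-1].copy(),K,M
def proj(K,M,P):
    p=(np.atleast_2d(P)-M[:3,3])@M[:3,:3]; p=p@K.T; return p[:,:2]/p[:,2:]
def onz(K,M,uv,z):
    d=M[:3,:3]@np.linalg.inv(K)@np.array([*uv,1.]); return M[:3,3]+d*(z-M[2,3])/d[2]
def crop(im,x,y,w,h,s,name): cv2.imwrite("pics/"+name,cv2.resize(im[y:y+h,x:x+w],None,fx=s,fy=s,interpolation=cv2.INTER_CUBIC))
E
python3 - <<'E'
from h import *
im,K,M=cam("top");np.savez("top.npz",im=im,K=K,M=M)
crop(im,230,220,180,100,4,"t1.png")
for n,uv,z in [("stand",(378,287),.06),("jar",(461,273),.08),("bottle",(320,195),.1),("dish",(162,303),.04),("block",(257,273),.016),("ca",(310,268),.02),("cb",(321,299),.02),("clip",(321,234),.02)]: print(n,onz(K,M,uv,z).round(3))
im,K,M=cam("scene");np.savez("scene.npz",im=im,K=K,M=M)
crop(im,200,180,180,140,4,"s1.png")
print(onz(K,M,(328,208),.016))
E
```

```text
stand [ 0.475 -0.182  0.06 ]
jar [ 0.517 -0.416  0.08 ]
bottle [ 0.735 -0.011  0.1  ]
dish [0.422 0.441 0.04 ]
block [0.517 0.172 0.016]
ca [0.534 0.015 0.02 ]
cb [ 0.442 -0.019  0.02 ]
clip [ 0.638 -0.016  0.02 ]
[0.52735832 0.16502497 0.016     ]
```

View pics/t1.png

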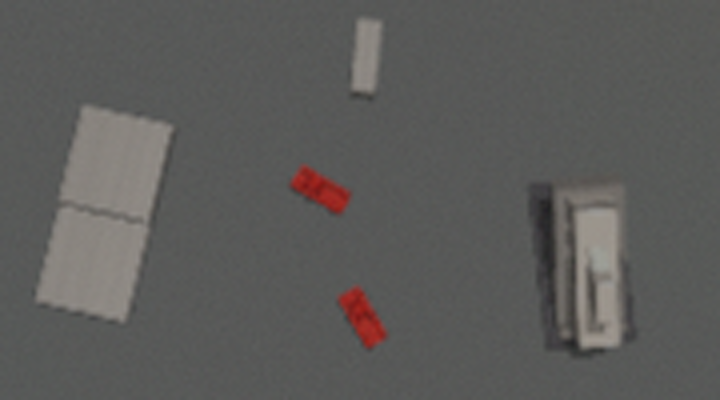

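View pics/s1.png

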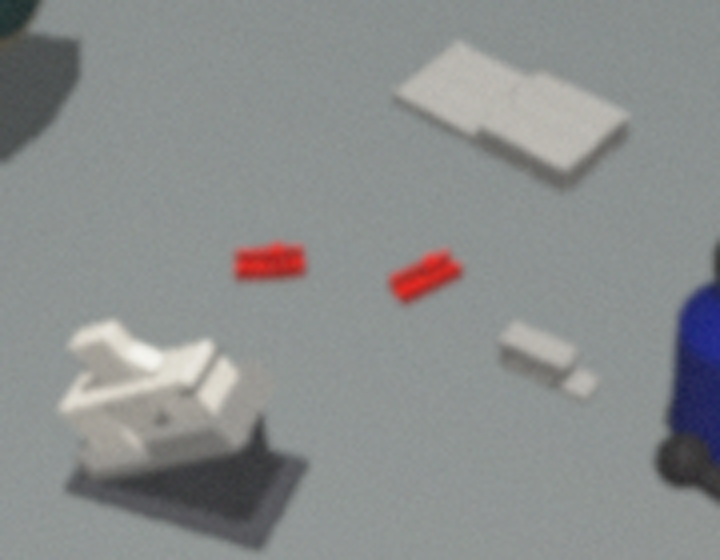

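```bash
cat >> h.py <<'E'
def row(p,Rt,show=True):
    """normalised shift and turn from present pose to target"""
    s=bot.state();R0=Q(s["tool_rot"]);Rt=R.from_matrix(Rt) if not isinstance(Rt,R) else Rt
    d=R0.inv().apply(np.asarray(p)-s["ee_pos"])/.15
    w=(R0.inv()*Rt).as_rotvec()/np.pi
    print("row",d.round(4).tolist(),w.round(4).tolist(),"rows needed",np.linalg.norm(d)*3, np.linalg.norm(w)*180/8.59)
def toolR(yaw,tilt):
    """gauge +x heading yaw, nose raised by tilt; tool z=-gauge z, tool y=-gauge x"""
    g=R.from_euler("ZY",[yaw,-tilt]).as_matrix()
    return np.column_stack([-g[:,1],-g[:,0],-g[:,2]])
E
python3 - <<'E'
from h import *
t=toolR(0,np.radians(35));print(t.round(2),np.linalg.det(t))
s=bot.state()
row(np.array([.41,-.185,.20]),t)
row(s["ee_pos"]+(np.array([.41,-.185,.20])-s["ee_pos"])/3,t)
E
```

```text
[[ 0.   -0.82  0.57]
 [-1.   -0.    0.  ]
 [-0.   -0.57 -0.82]] 1.0000000000000002
row [-1.7843, -2.1904, 0.0355] [0.1927, 0.0321, 0.101] rows needed 8.476203191460664 4.607798147737619
row [-0.5948, -0.7301, 0.0118] [0.1927, 0.0321, 0.101] rows needed 2.825401063820221 4.607798147737619
```

```bash
python3 -m crank '[1,-0.6,-0.73,-0.1,0,0,0, 1,-0.6,-0.73,-0.1,0,0,0, 1,-0.6,-0.73,-0.1,0,0,0, 1,-0.6,-0.73,-0.1,0,0,0]'
python3 -m crank '[1,-0.6,-0.73,0,0,0,0, 1,-0.6,-0.73,0,0,0,0, 1,-0.6,-0.73,0,0,0,0, 1,-0.6,-0.73,0,0,0,0]'
python3 -c "
from h import *
row([.41,-.185,.20],toolR(0,np.radians(35)))"
```

```text
clock: 0.65
ee_pos: [0.2618, -0.4197, 0.2213]
tool_rot: [-0.001, 0.814, -0.58, 0.0]
force: [0.9, -0.3, 0.3]
width: 1.002
clock: 1.05
ee_pos: [0.336, -0.3001, 0.2205]
tool_rot: [-0.001, 0.814, -0.58, -0.0]
force: [0.2, 0.4, 0.3]
width: 1.003
row [-0.5637, -0.7168, 0.1386] [0.1922, 0.0328, 0.1024] rows needed 2.7671538280285537 4.616100194351887
```

```bash
python3 -m crank '[1,-0.56,-0.71,0.13,0.192,0.033,0.102, 1,-0.56,-0.71,0.13,0.192,0.033,0.102, 1,-0.56,-0.71,0.13,0.192,0.033,0.102, 1,-0.56,-0.71,0.13,0.192,0.033,0.102, 1,-0.56,-0.71,0.13,0.192,0.033,0.102, 1,-0.56,-0.71,0.13,0.192,0.033,0.102, 1,-0.56,-0.71,0.13,0.192,0.033,0.102, 1,-0.56,-0.71,0.13,0.192,0.033,0.102]'
python3 -c "
from h import *
im,K,M=cam('wrist');np.savez('w1.npz',im=im,K=K,M=M);cv2.imwrite('pics/w1.png',im)
im,K,M=cam('top');np.savez('top1.npz',im=im,K=K,M=M)
im,K,M=cam('scene');crop(im,150,150,200,150,4,'s2.png')"
```

```text
clock: 1.85
ee_pos: [0.409, -0.1916, 0.2019]
tool_rot: [0.21, -0.674, 0.675, -0.214]
force: [-0.6, -0.5, -0.0]
width: 1.003
```

View pics/w1.png

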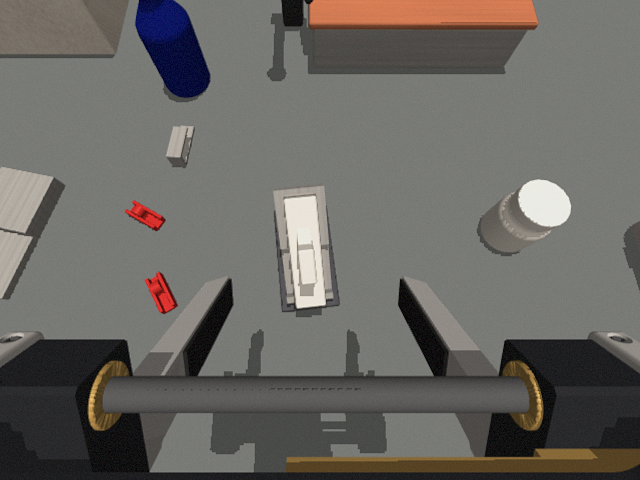

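View pics/s2.png

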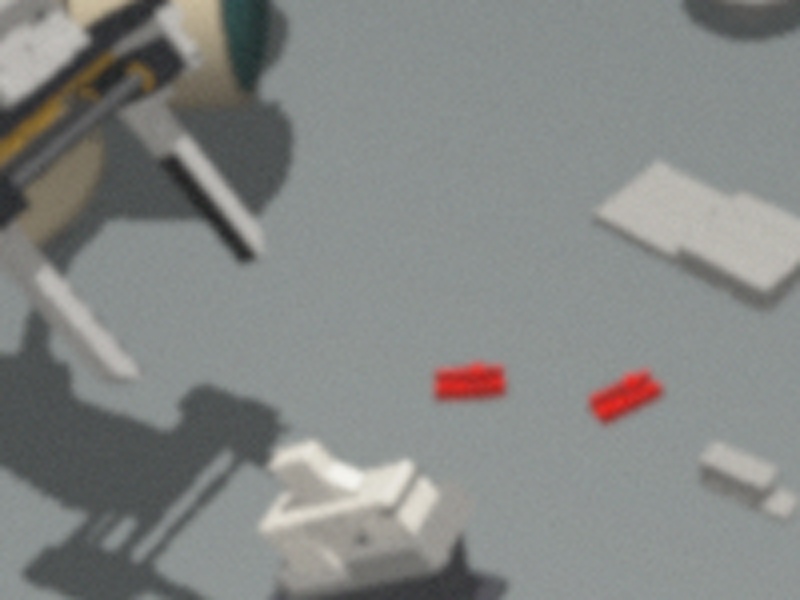

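```bash
python3 -c "
from h import *
d=np.load('w1.npz');crop(d['im'],250,170,110,160,5,'w1a.png')
im=cv2.imread('pics/w1a.png');print(im.shape)
d=np.load('scene.npz');crop(d['im'],210,250,75,70,8,'s1a.png')
d=np.load('top1.npz');crop(d['im'],355,255,45,60,10,'t1a.png')
d=np.load('w1.npz');crop(d['im'],0,150,80,160,4,'w1b.png')
"
```

```text
(800, 550, 3)
```

View pics/w1a.png

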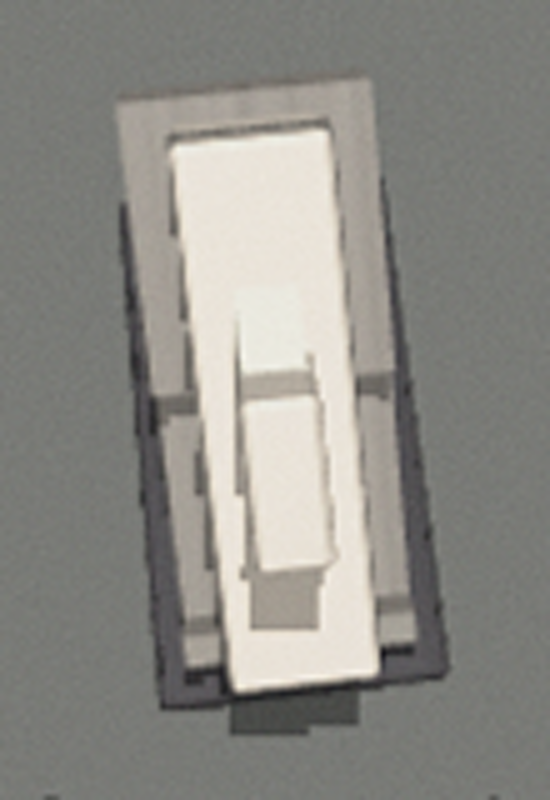

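View pics/s1a.png

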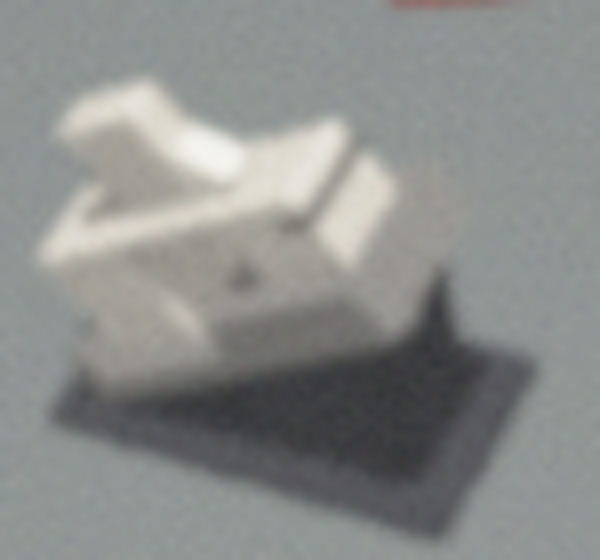

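View pics/t1a.png

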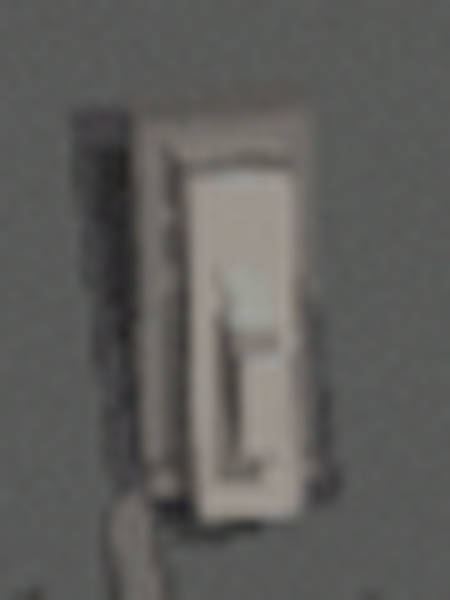

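```bash
cat > fit.py <<'E'
from h import *
from scipy.optimize import least_squares
def ov(name,K,M,P,Rg,x,y,w,h,s,out,im=None):
    im=np.load(name)['im'] if im is None else im
    c=cv2.resize(im[y:y+h,x:x+w],None,fx=s,fy=s,interpolation=cv2.INTER_CUBIC)
    def box(a,b):
        a=np.array(a);b=np.array(b);V=[np.where([i,j,k],b,a) for i in(0,1) for j in(0,1) for k in(0,1)]
        E=[(i,j) for i in range(8) for j in range(i) if bin(i^j).count('1')==1]
        p=(proj(K,M,P+np.array(V)@Rg.T)-[x,y]+.5)*s-.5
        for i,j in E: cv2.line(c,tuple(np.int32(p[i]*16)),tuple(np.int32(p[j]*16)),(0,200,0),1,cv2.LINE_AA,4)
    box([-.055,-.015,.003-.008],[.055,.015,.003]);box([-.016,-.007,.003],[.016,.007,.037])
    cv2.imwrite('pics/'+out,c)
E
cat > f1.py <<'E'
from fit import *
w=np.load('w1.npz');sc=np.load('scene.npz')
px=lambda l,s,x,y:(np.array(l,float)+.5)/s-.5+[x,y]
mod=np.array([[55,15,3],[55,-15,3],[-55,15,3],[-55,-15,3],[16,7,37],[16,-7,37],[-16,7,37],[-16,-7,37]])/1e3
obs=px([(170,143),(330,127),(233,692),(380,678),(244,400),(318,395),(260,571),(332,562)],5,250,170)
m2=np.array([[-55,-15,3],[55,-15,3],[55,15,3]])/1e3
o2=px([(40,255),(295,225),(343,120)],8,210,250)
def pose(v): return v[:3],R.from_euler("ZYX",[v[3],v[4],v[5]]).as_matrix()
def f(v,two=True):
    P,G=pose(v)
    a=(proj(w['K'],w['M'],P+mod@G.T)-obs)
    b=(proj(sc['K'],sc['M'],P+m2@G.T)-o2)*.5
    return np.concatenate([a.ravel(),b.ravel()]) if two else a.ravel()
v0=[.475,-.185,.07,0,-.61,0]
for two in (False,True):
    r=least_squares(f,v0,args=(two,));print(r.x[:3].round(4),np.degrees(r.x[3:]).round(2));print(r.fun.round(1))
g=lambda u:f([*u,-np.radians(35),0])
r=least_squares(g,v0[:4]);print('fixed tilt',r.x[:3].round(4),np.degrees(r.x[3]),r.fun.round(1))
P,G=pose([*r.x,-np.radians(35),0])
ov('w1.npz',w['K'],w['M'],P,G,250,170,110,160,5,'o1.png')
ov('scene.npz',sc['K'],sc['M'],P,G,210,250,75,70,8,'o2.png')
t=np.load('top1.npz');ov('top1.npz',t['K'],t['M'],P,G,355,255,45,60,10,'o3.png')
a,b,c=[cv2.imread(f'pics/o{i}.png') for i in(1,2,3)]
h=600;cv2.imwrite('pics/o.png',cv2.resize(np.hstack([cv2.resize(i,(int(i.shape[1]*h/i.shape[0]),h)) for i in(a,b,c)]),None,fx=.55,fy=.55))
E
python3 f1.py
```

```text
[ 0.4697 -0.1822  0.0785] [  6.08 -34.71   0.34]
[-0.2  0.5  0.5  0.4 -0.3 -0.   0.1 -0.6 -1.1 -0.2  0.5 -0.9 -0.5  0.4
  1.   0.5]
[ 0.4699 -0.1822  0.0774] [  5.99 -34.47   0.39]
[-0.   0.7  0.6  0.7 -0.3 -0.   0.  -0.6 -1.  -0.3  0.5 -1.  -0.5  0.3
  1.   0.4 -0.   0.4  0.2 -1.4  0.4  0.1]
fixed tilt [ 0.47   -0.1824  0.0777] 6.062981294892801 [-0.   0.5  0.7  0.6 -0.2 -0.4  0.1 -0.9 -1.1 -0.1  0.5 -0.8 -0.6  0.4
  0.9  0.5  0.   0.4  0.1 -1.6  0.3 -0. ]
```

```bash
python3 -c "
import cv2
a,b,c=[cv2.imread(f'pics/o{i}.png') for i in(1,2,3)]
h=480
import numpy as np
x=np.hstack([cv2.resize(i,(int(i.shape[1]*h/i.shape[0]),h)) for i in(a,b)])
print(x.shape);cv2.imwrite('pics/oo.png',x[:,:800])"
```

```text
(480, 844, 3)
```

View pics/oo.png

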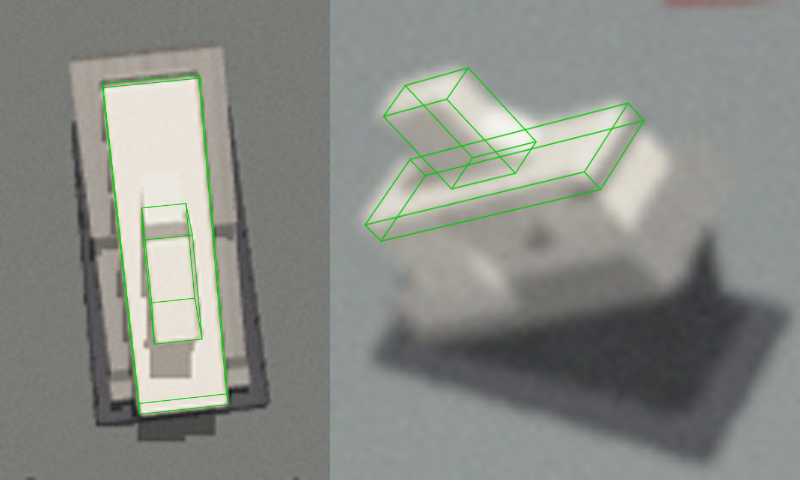

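View pics/o3.png

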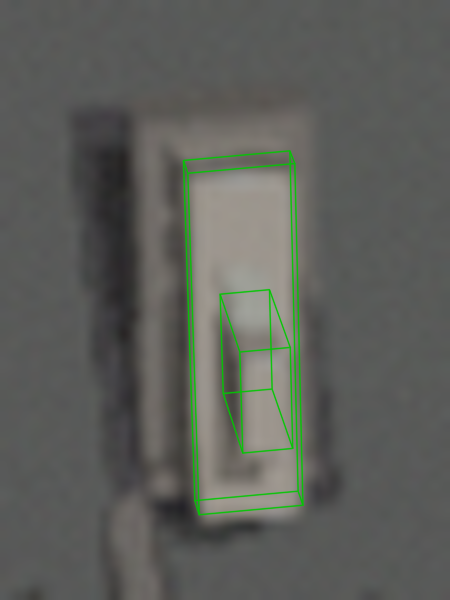

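View pics/w1b.png

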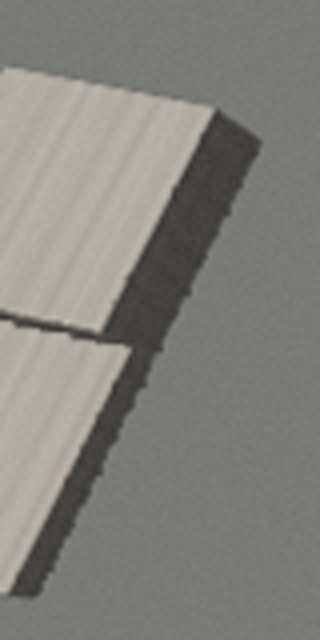

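Run:
```python
from h import *
P=np.array([.470,-.1823,.0777]);T=toolR(np.radians(6.06),np.radians(35))
row(P-T[:,2]*.075,T)
print(bot.state()["ee_pos"], P-T[:,2]*.075)
```

```text
row [-0.0264, 0.1387, 0.4104] [0.0006, -0.0208, -0.0275] rows needed 1.301902604657809 0.7220852018318824
[ 0.40905845 -0.19050019  0.20153888] [ 0.42722216 -0.18684143  0.1391364 ]
```

```bash
python3 -m crank '[0.4,-0.026,0.139,0.2,0,-0.021,-0.0275, 0.4,-0.026,0.139,0.41,0,-0.021,-0.0275, 0.4,-0.026,0.139,0.41,0,-0.021,-0.0275, 0.4,-0.026,0.139,0.41,0,-0.021,-0.0275, 0.4,-0.026,0.139,0.41,0,-0.021,-0.0275, 0.4,-0.026,0.139,0.41,0,-0.021,-0.0275]' 20
python3 -c "
from h import *
P=np.array([.470,-.1823,.0777]);T=toolR(np.radians(6.06),np.radians(35))
row(P-T[:,2]*.008,T)
from fit import ov
im,K,M=cam('wrist')
G=np.column_stack([-T[:,1],-T[:,0],-T[:,2]])
ov('',K,M,P,G,200,150,250,200,3,'w2.png',im)"
```

```text
clock: 2.6
ee_pos: [0.4268, -0.1865, 0.1398]
tool_rot: [-0.223, 0.709, -0.638, 0.201]
force: [0.3, 0.0, -0.7]
width: 0.524
row [0.0025, 0.0002, 0.4522] [0.0001, -0.0003, 0.0] rows needed 1.3565778740041246 0.006369412181244921
```

View pics/w2.png

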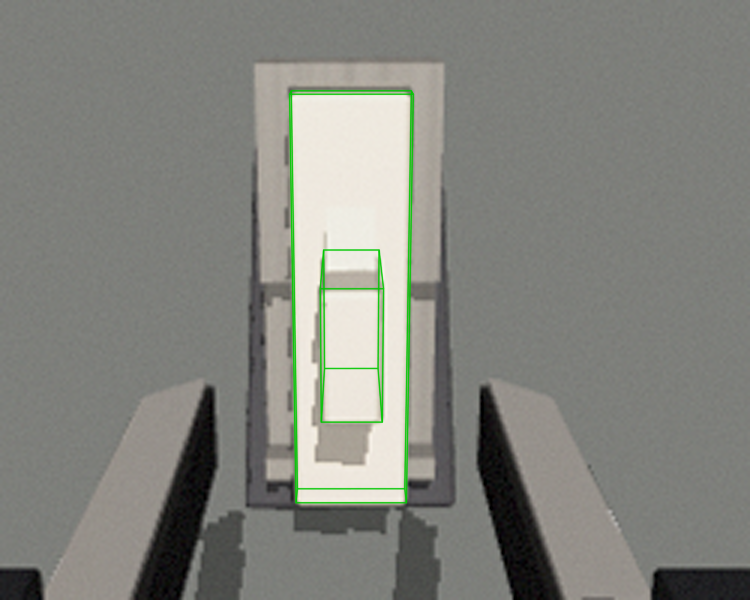

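```bash
python3 -m crank '[0.4,0,0,0.1,0,0,0, 0.4,0,0,0.2,0,0,0, 0.4,0,0,0.28,0,0,0, 0.4,0,0,0.35,0,0,0, 0.4,0,0,0.4,0,0,0, 0.4,0,0,0.43,0,0,0, 0.4,0,0,0.45,0,0,0, 0.4,0,0,0.45,0,0,0, 0.4,0,0,0.45,0,0,0]' 20
python3 -c "
from h import *
P=np.array([.470,-.1823,.0777]);T=toolR(np.radians(6.06),np.radians(35))
row(P-T[:,2]*.008,T)
im,K,M=cam('wrist');crop(im,150,150,350,330,2,'w3.png')"
```

```text
clock: 3.55
ee_pos: [0.4649, -0.182, 0.0835]
tool_rot: [-0.223, 0.709, -0.638, 0.2]
force: [-0.3, -0.5, -0.5]
width: 0.402
row [0.0055, -0.0056, -0.0023] [0.0004, 0.0002, -0.0005] rows needed 0.024679429139503432 0.014790342099423946
```

View pics/w3.png

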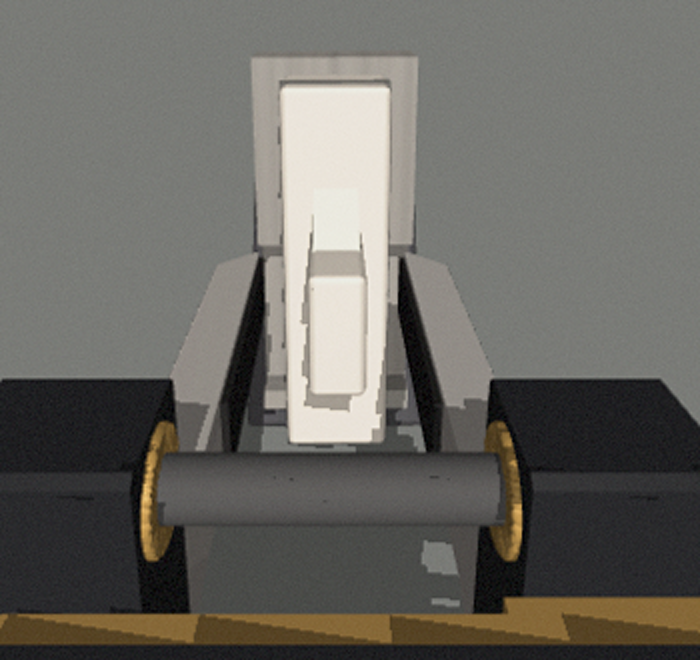

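```bash
python3 -m crank '[0.4,0,0,-0.01,0,0,0, 0,0.003,0,-0.01,0,0,0, 0,0.003,0,-0.01,0,0,0, 0,0.003,0,-0.01,0,0,0, 0,0.003,0,-0.01,0,0,0, 0,0.003,0,-0.01,0,0,0, 0,0.003,0,-0.01,0,0,0]' 20
python3 -c "
from h import *
im,K,M=cam('wrist');crop(im,150,150,350,330,2,'w4.png')"
```

```text
clock: 4.3
ee_pos: [0.4641, -0.1826, 0.0845]
tool_rot: [-0.223, 0.709, -0.639, 0.2]
force: [1.0, -0.4, 0.2]
width: 0.148
```

View pics/w4.png

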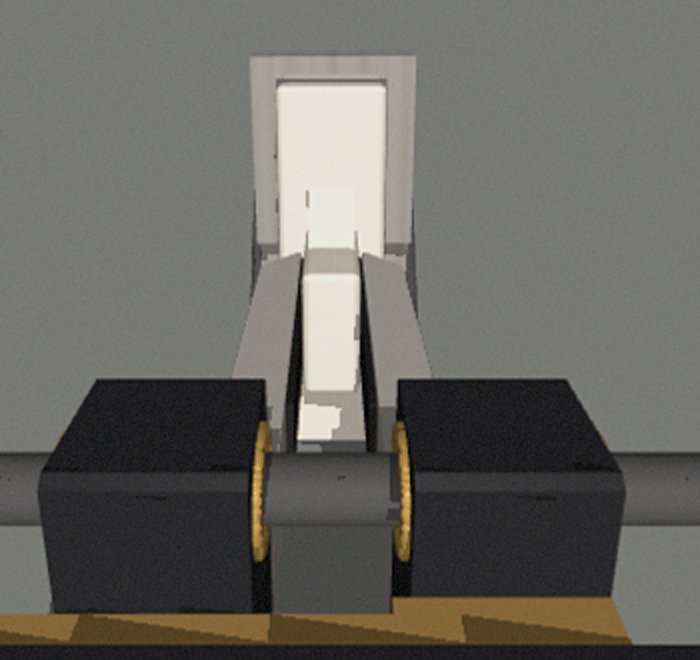

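```bash
python3 -m crank '[0,0,0,-0.02,0,0,0, 0,0,0,-0.05,0,0,0, 0,0,0,-0.1,0,0,0, 0,0,0,-0.16,0,0,0, 0,0,0,-0.24,0,0,0, 0,0,0,-0.34,0,0,0, 0,0,0,-0.44,0,0,0, 0,0,0,-0.55,0,0,0, 0,0,0,-0.65,0,0,0, 0,0,0,-0.7,0,0,0, 0,0,0,-0.7,0,0,0, 0,0,0,-0.7,0,0,0]' 25
python3 -c "
from h import *
im,K,M=cam('wrist');crop(im,150,150,350,330,2,'w5.png')
im,K,M=cam('scene');crop(im,180,180,200,140,4,'s5.png')
im,K,M=cam('top');np.savez('top5.npz',im=im,K=K,M=M);crop(im,230,220,180,100,4,'t5.png')"
```

```text
clock: 5.55
ee_pos: [0.404, -0.1888, 0.1704]
tool_rot: [-0.223, 0.709, -0.639, 0.2]
force: [-0.4, 0.2, -2.0]
width: 0.15
```

View pics/w5.png

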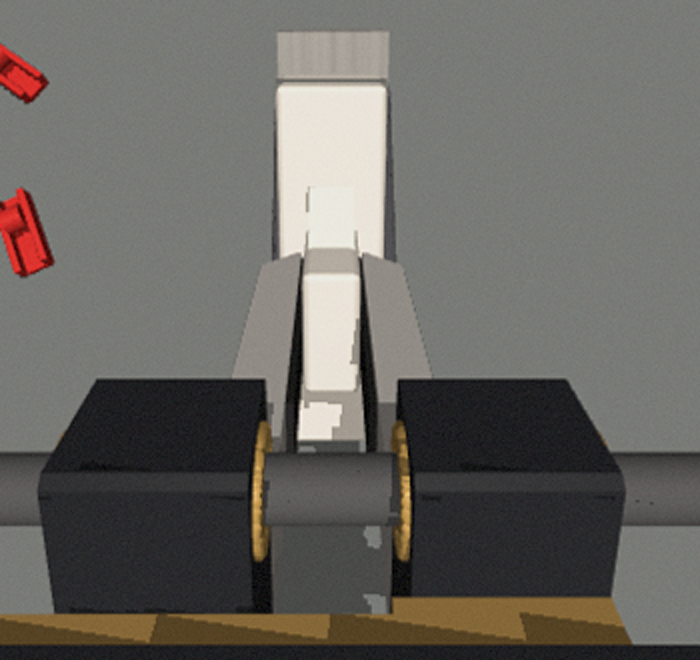

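View pics/s5.png

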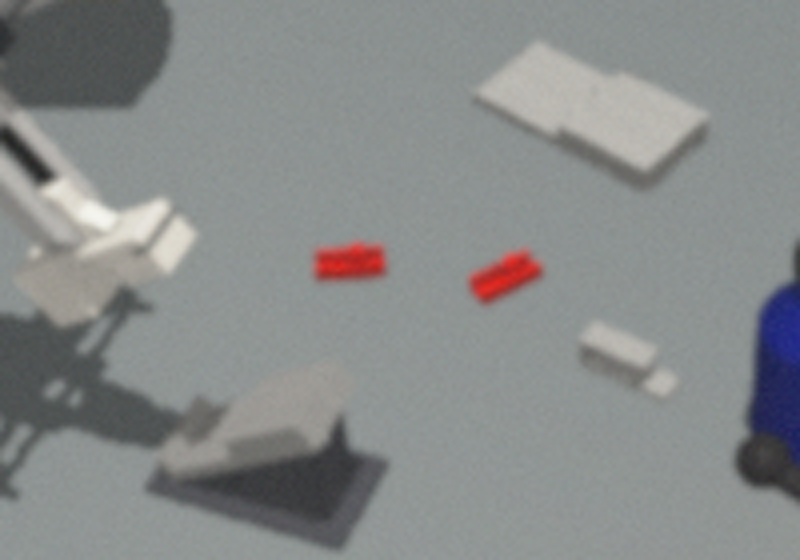

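View pics/t5.png

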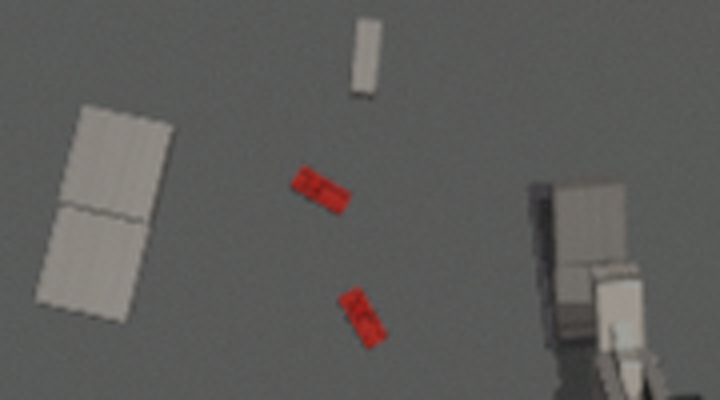

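```bash
cat > blk.py <<'E'
from fit import *
def fitb(K,M,obs,mod,v0=(.52,.17,-.2),pr=True):
    f=lambda v:(proj(K,M,np.array([v[0],v[1],0])+mod@R.from_euler("z",v[2]).as_matrix().T)-obs).ravel()
    r=least_squares(f,v0)
    if pr: print(r.x[:2].round(4),np.degrees(r.x[2]).round(2),r.fun.round(2))
    return r.x
E
python3 - <<'E'
from blk import *
px=lambda l,s,x,y:(np.array(l,float)+.5)/s-.5+[x,y]
t=np.load('top5.npz')
mod=np.array([[75,35,22],[75,-35,22],[-75,35,10],[-75,-35,10]])/1e3
b=fitb(t['K'],t['M'],px([(82,105),(173,125),(37,302),(127,322)],4,230,220),mod)
s=np.load('scene.npz')
b2=fitb(s['K'],s['M'],px([(628,120),(567,172),(462,42),(395,95)],4,200,180),mod[[0,1,2,3]])
p=np.array([.470,-.1823,.0777]);T=toolR(np.radians(6.06),np.radians(35))
st=np.array([.4641,-.1826,.0845]);off=T.T@(p-st);print("mid in tool",off.round(4))
Tb=toolR(b[2],0)
mid=np.array([b[0],b[1],.047]);tcp=mid-Tb@off;print(tcp)
# hover: back from block
hov=tcp+np.array([-.06*np.cos(b[2]),-.06*np.sin(b[2]),.15]);print("hov",hov)
row(hov,Tb)
E
```

```text
[0.5173 0.1759] -11.43 [ 0.04 -0.04  0.05 -0.15 -0.29  0.07  0.21  0.12]
[0.5222 0.1715] -12.98 [ 0.69 -0.44 -0.31  0.68 -0.33  0.07 -0.07 -0.41]
mid in tool [ 0.0003 -0.0009  0.009 ]
[0.51644227 0.17644085 0.05595359]
hov [0.45763163 0.18832819 0.20595359]
row [-2.4607, -0.64, 0.1627] [-0.1921, 0.0305, 0.0936] rows needed 7.643292279417963 4.522528446687403
```

```bash
python3 -m crank '[0,-0.1,-0.03,0,-0.02,0.003,0.01, 0,-0.25,-0.06,0.02,-0.05,0.008,0.025, 0,-0.4,-0.1,0.03,-0.085,0.013,0.042, 0,-0.55,-0.14,0.04,-0.12,0.019,0.058, 0,-0.7,-0.18,0.05,-0.16,0.025,0.077, 0,-0.82,-0.21,0.05,-0.192,0.03,0.094, 0,-0.82,-0.21,0.05,-0.192,0.03,0.094]' 25
python3 -c "
from blk import *
row([.458,.188,.206],toolR(np.radians(-12),0))"
```

```text
clock: 6.4
ee_pos: [0.4203, -0.0608, 0.1829]
tool_rot: [0.01, -0.638, 0.77, -0.006]
force: [-0.0, 0.8, -2.2]
width: 0.148
row [-1.6775, 0.0586, -0.1433] [-0.0068, 0.0023, 0.007] rows needed 5.053856529665485 0.21012811601446538
```

```bash
python3 -m crank '[0,-0.1,0.01,-0.02,-0.005,0.002,0.007, 0,-0.3,0.02,-0.04,-0.005,0.002,0.007, 0,-0.5,0.03,-0.06,-0.005,0.002,0.007, 0,-0.7,0.03,-0.07,-0.005,0.002,0.007, 0,-0.84,0.03,-0.07,-0.005,0.002,0.007]' 25
python3 -m crank '[0,-0.2,0.01,-0.02,0,0,0, 0,-0.4,0.02,-0.04,0,0,0, 0,-0.6,0.03,-0.06,0,0,0, 0,-0.75,0.03,-0.07,0,0,0, 0,-0.84,0.03,-0.07,0,0,0, 0,-0.84,0.03,-0.07,0,0,0, 0,-0.84,0.03,-0.07,0,0,0, 0,-0.84,0.03,-0.07,0,0,0]' 25
python3 -c "
from blk import *
im,K,M=cam('wrist');np.savez('w6.npz',im=im,K=K,M=M);cv2.imwrite('pics/w6.png',im)
row([.458,.188,.206],toolR(np.radians(-12),0))"
```

```text
clock: 6.9
ee_pos: [0.4401, 0.0638, 0.1935]
tool_rot: [0.004, -0.63, 0.776, -0.002]
force: [0.8, 0.2, -1.4]
width: 0.148
clock: 7.7
ee_pos: [0.4611, 0.1845, 0.2044]
tool_rot: [0.003, -0.629, 0.777, -0.003]
force: [0.3, -0.3, -2.5]
width: 0.149
row [-0.019, 0.0259, -0.0098] [-0.0031, 0.0005, -0.0] rows needed 0.10073965486069891 0.06494478517215777
```

View pics/w6.png

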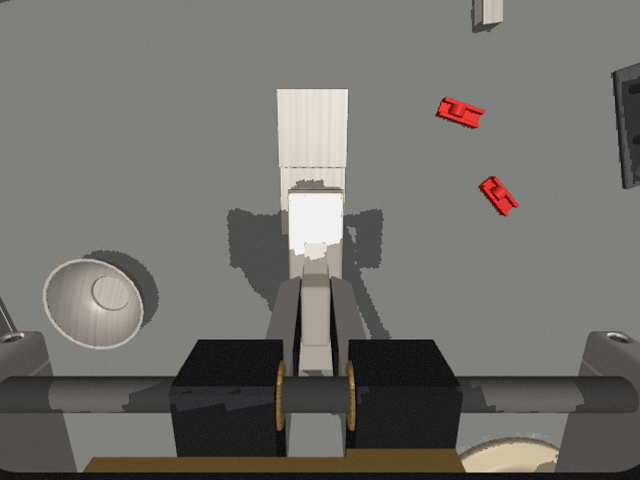

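```bash
python3 -c "
from blk import *
im=np.load('w6.npz')['im'];crop(im,262,78,100,120,5,'w6a.png')"
```

```text
(no output)
```

View pics/w6a.png

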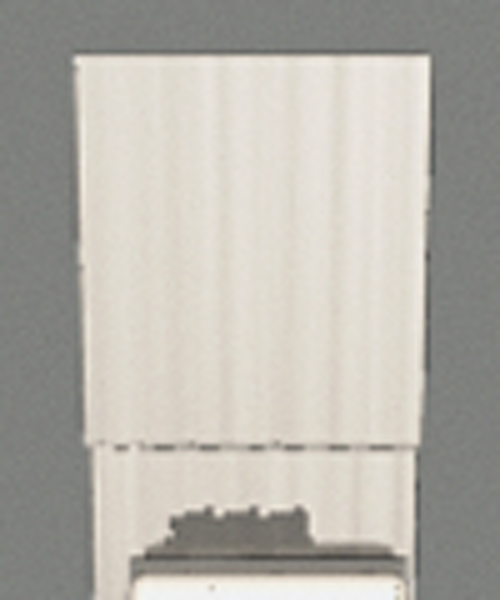

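Run:
```python
from blk import *
d=np.load('w6.npz');K,M=d['K'],d['M']
px=lambda l,s,x,y:(np.array(l,float)+.5)/s-.5+[x,y]
mod=np.array([[75,35,22],[75,-35,22],[0,35,22],[0,-35,22]])/1e3
b=fitb(K,M,px([(75,55),(430,54),(86,445),(421,445)],5,262,78),mod)
s=bot.state();Tn=Q(s["tool_rot"]).as_matrix();off=np.array([.0003,-.0009,.009])
P=s["ee_pos"]+Tn@off;G=np.column_stack([-Tn[:,1],-Tn[:,0],-Tn[:,2]])
print(((proj(K,M,P+np.array([[.055,.015,.003],[.055,-.015,.003]])@G.T)-[262,78]+.5)*5-.5).round(0), "obs (135,575),(407,577)")
ov('w6.npz',K,M,P,G,230,160,180,200,4,'o6.png')
Tb=toolR(b[2],0)
tcp=np.array([b[0],b[1],.047])-Tb@off;print("place tcp",tcp)
row(tcp+[0,0,.04],Tb)
```

```text
[0.5192 0.1764] -11.93 [-0.44 -0.3   0.4  -0.19 -0.37  0.32  0.4   0.27]
[[138. 566.]
 [416. 566.]] obs (135,575),(407,577)
place tcp [0.51835127 0.17686387 0.056     ]
row [-0.029, -0.376, 0.7274] [-0.0031, 0.0005, -0.0004] rows needed 2.4581433690841017 0.06557267356354293
```

View pics/o6.png

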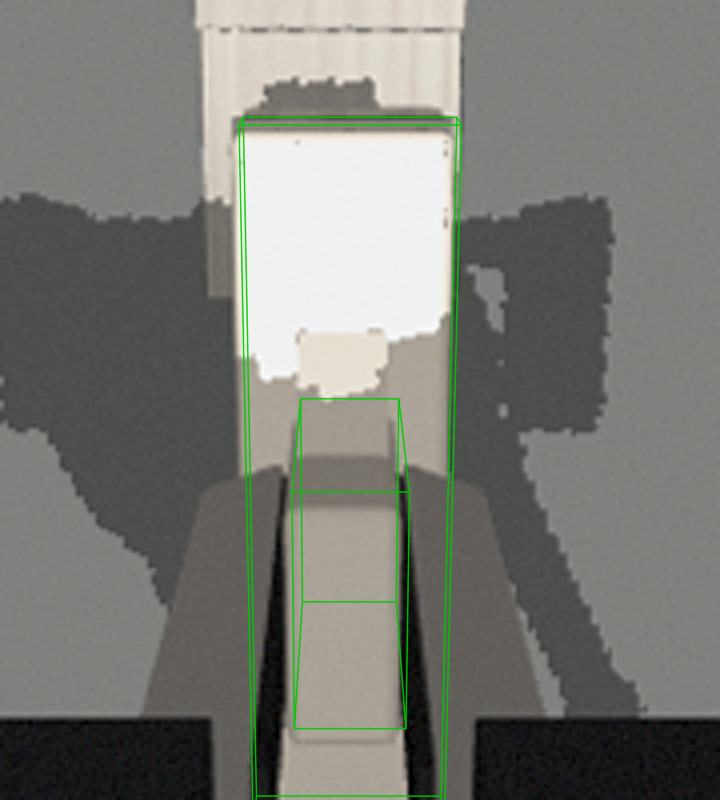

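```bash
python3 -m crank '[0,-0.01,-0.15,0.1,-0.003,0,0, 0,-0.02,-0.3,0.25,-0.003,0,0, 0,-0.025,-0.37,0.4,-0.003,0,0, 0,-0.025,-0.37,0.55,-0.003,0,0, 0,-0.025,-0.37,0.66,-0.003,0,0, 0,-0.025,-0.37,0.72,-0.003,0,0, 0,-0.025,-0.37,0.72,-0.003,0,0, 0,-0.025,-0.37,0.72,-0.003,0,0]' 25
python3 -c "
from blk import *
im,K,M=cam('scene');crop(im,240,120,180,120,4,'s7.png')
im,K,M=cam('wrist');crop(im,170,100,300,230,2.5,'w7.png')
off=np.array([-.0005,.001,.009]);Tb=toolR(np.radians(-11.93),0)
row(np.array([.5192,.1764,.047])-Tb@off,Tb);print(bot.state()['force'])"
```

```text
clock: 8.55
ee_pos: [0.5182, 0.1774, 0.098]
tool_rot: [0.002, -0.63, 0.777, 0.0]
force: [-0.6, 0.4, -1.4]
width: 0.145
row [0.0114, -0.0117, 0.2836] [-0.0009, 0.001, -0.0001] rows needed 0.8523561652853222 0.028185342055302803
[ 0.82236847 -0.07667242 -1.77838008]
```

View pics/s7.png

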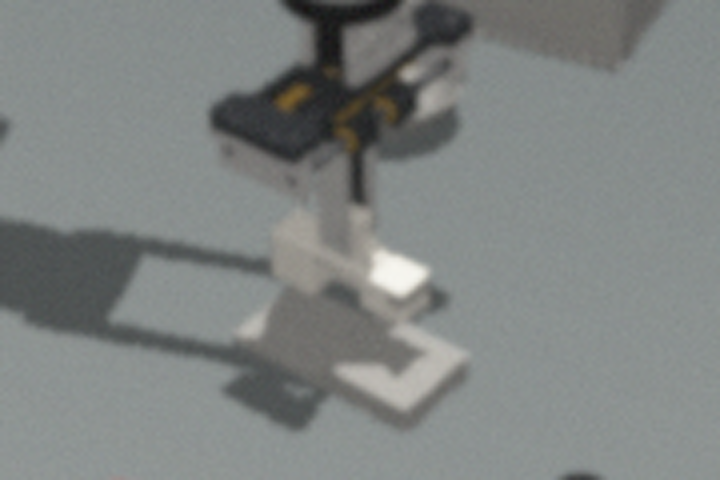

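View pics/w7.png

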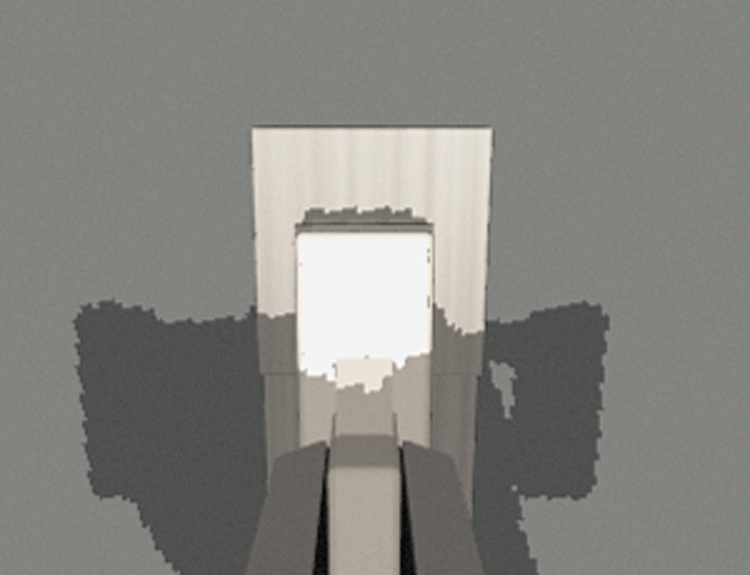

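```bash
python3 -m crank '[0,0.011,-0.012,0.05,0,0.001,0, 0,0.011,-0.012,0.1,0,0.001,0, 0,0.011,-0.012,0.15,0,0.001,0, 0,0.011,-0.012,0.19,0,0.001,0, 0,0.011,-0.012,0.22,0,0.001,0, 0,0.011,-0.012,0.24,0,0.001,0, 0,0.011,-0.012,0.245,0,0.001,0, 0,0.011,-0.012,0.245,0,0.001,0]' 25
python3 -m crank '[0,0,0,0.005,0,0,0, 0,0,0,0.01,0,0,0, 0,0,0,0.015,0,0,0, 0,0,0,0.015,0,0,0]' 25
```

```text
clock: 9.45
ee_pos: [0.5192, 0.1757, 0.0605]
tool_rot: [-0.0, -0.63, 0.777, -0.001]
force: [0.3, 0.5, -1.6]
width: 0.151
clock: 9.85
ee_pos: [0.5192, 0.1757, 0.0584]
tool_rot: [-0.0, -0.63, 0.777, -0.001]
force: [0.3, 0.5, -2.0]
width: 0.143
```

```bash
python3 -m crank '[0,0,0,0.003,0,0,0, 0,0,0,0.006,0,0,0, 0,0,0,0.006,0,0,0]' 25
python3 -m crank '[0,0,0,0.003,0,0,0, 0,0,0,0.006,0,0,0, 0,0,0,0.006,0,0,0]' 25
```

```text
clock: 10.15
ee_pos: [0.5191, 0.1757, 0.0574]
tool_rot: [-0.0, -0.63, 0.777, -0.001]
force: [0.6, -0.1, -1.2]
width: 0.146
clock: 10.45
ee_pos: [0.5191, 0.1757, 0.0565]
tool_rot: [-0.0, -0.63, 0.777, -0.001]
force: [0.0, 0.4, -0.9]
width: 0.146
```

```bash
python3 -m crank '[0,0,0,0.003,0,0,0, 0,0,0,0.004,0,0,0, 0,0,0,0.004,0,0,0]' 25
python3 -c "
from blk import *
print(bot.state()['force'],bot.state()['ft_torque'])
im,K,M=cam('scene');crop(im,280,160,90,70,8,'s8.png')"
```

```text
clock: 10.75
ee_pos: [0.5192, 0.1757, 0.0559]
tool_rot: [-0.0, -0.63, 0.777, -0.001]
force: [0.5, 0.4, -1.9]
width: 0.146
[ 0.54388007  0.38892074 -1.91232644] [ 0.01464389 -0.02178237 -0.01853768]
```

View pics/s8.png

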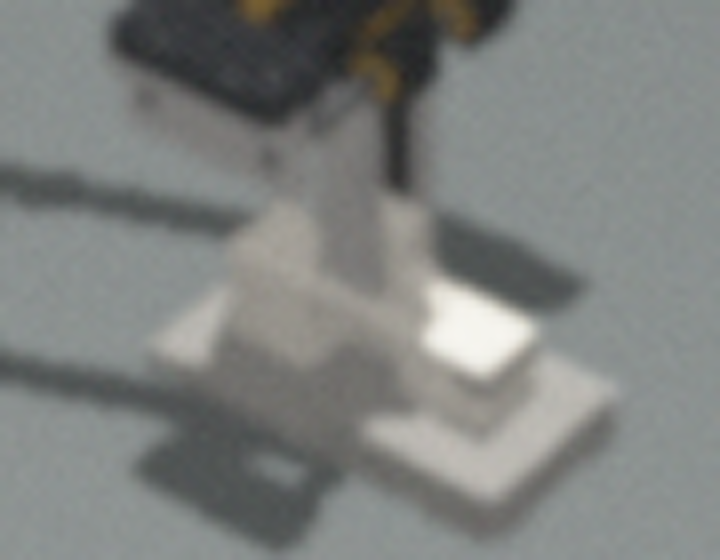

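Still no contact force; continue in half-millimetre steps.

```bash
for i in 1; do python3 -m crank '[0,0,0,0.004,0,0,0, 0,0,0,0.004,0,0,0, 0,0,0,0.004,0,0,0]' 25; done
python3 -m crank '[0,0,0,0.004,0,0,0, 0,0,0,0.004,0,0,0, 0,0,0,0.004,0,0,0]' 25; python3 -c "
from h import *
print(bot.state()['force'],bot.state()['ft_torque'])"
```

```text
clock: 11.1
ee_pos: [0.5192, 0.1757, 0.0553]
tool_rot: [-0.0, -0.63, 0.777, -0.001]
force: [-1.0, -0.0, -1.4]
width: 0.149
clock: 11.4
ee_pos: [0.5192, 0.1757, 0.0547]
tool_rot: [-0.0, -0.63, 0.777, -0.001]
force: [-0.1, -0.3, -0.4]
width: 0.148
[-0.08196933 -0.2718597  -0.43554705] [0.04349905 0.02332312 0.01713517]
```

```bash
python3 -m crank '[0,0,0,0.004,0,0,0, 0,0,0,0.004,0,0,0, 0,0,0,0.004,0,0,0]' 25
python3 -m crank '[0,0,0,0.003,0,0,0, 0,0,0,0.003,0,0,0, 0,0,0,0.003,0,0,0]' 25; python3 -c "
from h import *
print(bot.state()['force'],bot.state()['ft_torque'])"
```

```text
clock: 11.7
ee_pos: [0.5192, 0.1757, 0.0541]
tool_rot: [-0.0, -0.63, 0.777, -0.001]
force: [-0.6, -0.1, -1.6]
width: 0.147
clock: 12.0
ee_pos: [0.5192, 0.1757, 0.0537]
tool_rot: [-0.0, -0.63, 0.777, -0.001]
force: [-0.5, 1.0, -2.6]
width: 0.146
[-0.46688339  1.01647277 -2.57186166] [0.08294854 0.02056237 0.01254369]
```

```bash
python3 -m crank '[0,0,0,0.003,0,0,0, 0,0,0,0.003,0,0,0, 0,0,0,0.003,0,0,0]' 25
python3 -m crank '[0,0,0,0.003,0,0,0, 0,0,0,0.003,0,0,0, 0,0,0,0.003,0,0,0]' 25; python3 -c "
from h import *
print(bot.state()['force'],bot.state()['ft_torque'])
im,K,M=cam('wrist');crop(im,170,100,300,230,2.5,'w9.png')
im,K,M=cam('scene');crop(im,280,160,90,70,8,'s9.png')"
```

```text
clock: 12.3
ee_pos: [0.5192, 0.1757, 0.0532]
tool_rot: [-0.0, -0.63, 0.777, -0.001]
force: [-0.1, -0.4, -1.7]
width: 0.148
clock: 12.6
ee_pos: [0.5192, 0.1757, 0.0528]
tool_rot: [-0.0, -0.63, 0.777, -0.001]
force: [-0.2, 0.3, -2.1]
width: 0.147
[-0.19451118  0.34078401 -2.05905429] [ 0.03561254 -0.00015716  0.0370225 ]
```

View pics/w9.png

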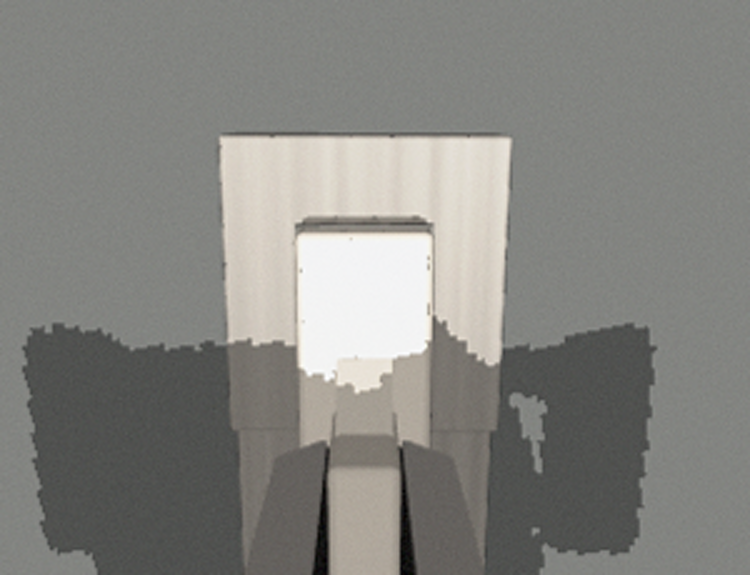

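View pics/s9.png

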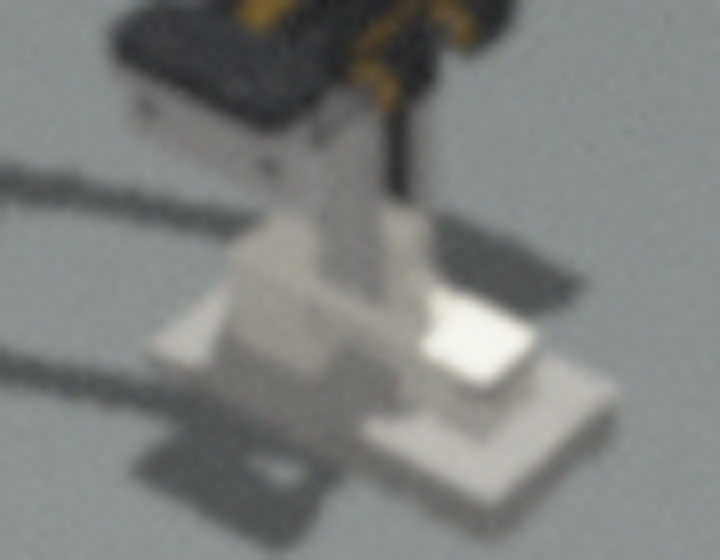

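```bash
python3 -m crank '[0,0,0,0.003,0,0,0, 0,0,0,0.003,0,0,0, 0,0,0,0.003,0,0,0]' 25
python3 -m crank '[0,0,0,0.003,0,0,0, 0,0,0,0.003,0,0,0, 0,0,0,0.003,0,0,0]' 25; python3 -m crank '[0,0,0,0.003,0,0,0, 0,0,0,0.003,0,0,0, 0,0,0,0.003,0,0,0]' 25; python3 -c "
from h import *
print(bot.state()['force'],bot.state()['ft_torque'])"
```

```text
clock: 13.0
ee_pos: [0.5193, 0.1757, 0.0526]
tool_rot: [0.0, -0.63, 0.777, -0.001]
force: [0.4, -0.2, -0.4]
width: 0.147
clock: 13.3
ee_pos: [0.5194, 0.1757, 0.0524]
tool_rot: [0.0, -0.63, 0.777, -0.001]
force: [-0.2, -0.7, 4.2]
width: 0.15
clock: 13.6
ee_pos: [0.5195, 0.1756, 0.0524]
tool_rot: [0.0, -0.63, 0.777, -0.001]
force: [-2.3, -0.7, 8.2]
width: 0.145
[-2.29803763 -0.73074856  8.16663797] [-0.08684111  0.57653309  0.02257146]
```

```bash
python3 -c "
from h import *
im,K,M=cam('wrist');crop(im,270,150,90,60,8,'w10.png')
im,K,M=cam('scene');crop(im,280,160,90,70,8,'s10.png')
s=bot.state();print(s['force'],s['ft_torque'])"
```

```text
[-1.06947855 -0.68711117  8.02031352] [-0.11336442  0.59079995 -0.02126708]
```

View pics/w10.png

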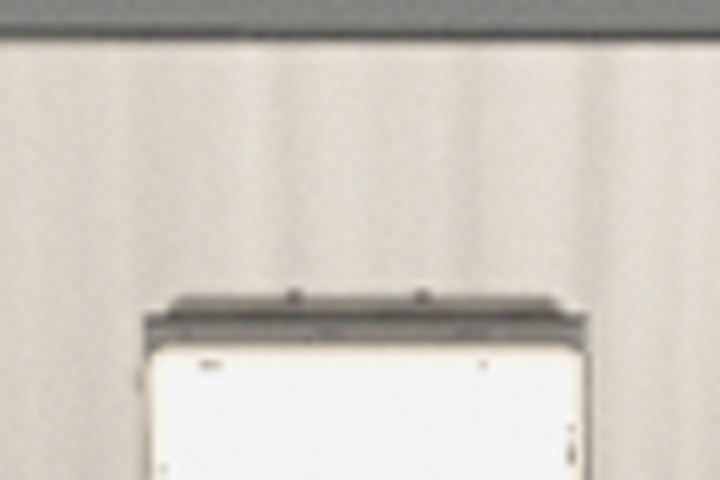

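View pics/s10.png

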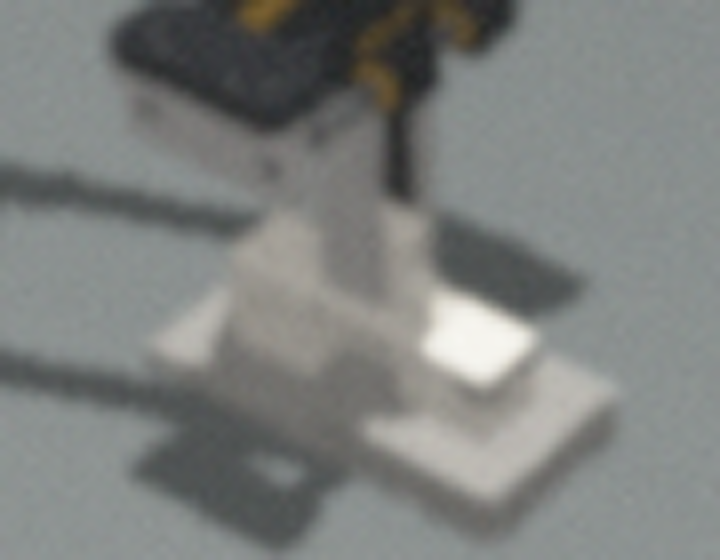

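```bash
python3 -m crank '[0,0,0,0,-0.001,0,0, 0,0,0,0,-0.002,0,0, 0,0,0,0,-0.002,0,0, 0,0,0,0,-0.002,0,0]' 25; python3 -c "
from h import *
s=bot.state();print(s['force'],s['ft_torque'])"
```

```text
clock: 14.1
ee_pos: [0.5193, 0.1757, 0.0524]
tool_rot: [-0.002, -0.63, 0.777, 0.002]
force: [-2.3, -0.2, 8.1]
width: 0.144
[-2.26984408 -0.17899226  8.13936365] [-0.16739908  0.19804023  0.02779919]
```

```bash
python3 -m crank '[0,0,0,-0.001,-0.001,0,0, 0,0,0,-0.001,-0.001,0,0, 0,0,0,-0.001,-0.001,0,0]' 25; python3 -c "
from h import *
s=bot.state();print(s['force'],s['ft_torque'])"
```

```text
clock: 14.4
ee_pos: [0.5194, 0.1757, 0.0525]
tool_rot: [-0.003, -0.63, 0.777, 0.003]
force: [-3.7, -0.8, 7.1]
width: 0.144
[-3.72565838 -0.81981882  7.14358724] [-0.15955048  0.16542758 -0.00729311]
```

```bash
python3 -m crank '[0,0,0,-0.002,0,0,0, 0,0,0,-0.004,0,0,0, 0,0,0,-0.004,0,0,0, 0,0,0,-0.004,0,0,0]' 10; python3 -m crank '[0.18,0,0,-0.004,0,0,0, 0.22,0,0,-0.004,0,0,0, 0.26,0,0,-0.004,0,0,0, 0.3,0,0,-0.004,0,0,0, 0.3,0,0,-0.004,0,0,0]' 10; python3 -c "
from h import *
s=bot.state();print(s['force'],s['ft_torque'])
im,K,M=cam('wrist');cv2.imwrite('pics/w11.png',im[100:430,120:520]);"
```

```text
clock: 14.8
ee_pos: [0.5193, 0.1757, 0.0524]
tool_rot: [-0.003, -0.63, 0.777, 0.003]
force: [-1.4, -0.1, 5.2]
width: 0.148
clock: 15.3
ee_pos: [0.5192, 0.1757, 0.0526]
tool_rot: [-0.003, -0.63, 0.777, 0.003]
force: [0.1, -0.0, -0.1]
width: 0.302
[ 0.06875918 -0.0122334  -0.07012747] [0.01911206 0.00705645 0.00160641]
```

View pics/w11.png

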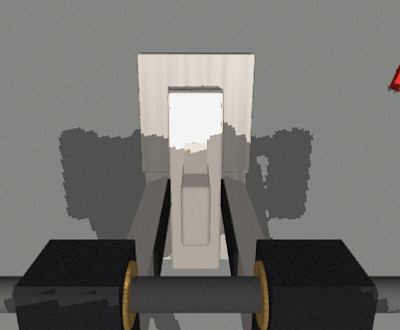

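```bash
python3 -m crank '[0.3,0,0,-0.02,0,0,0, 0.3,0,0,-0.08,0,0,0, 0.3,0,0,-0.2,0,0,0, 0.3,0,0,-0.35,0.003,0,0, 0.3,0,0,-0.5,0.003,0,0, 0.1,0,0,-0.5,0.003,0,0, 0,0,0,-0.5,0.003,0,0, 0,0,0,-0.5,0.003,0,0]' 20; python3 -c "
from h import *
im,K,M=cam('wrist');cv2.imwrite('pics/w12.png',im);np.savez('w12.npz',im=im,K=K,M=M)
crop(im,250,140,130,190,4,'w12a.png')
im,K,M=cam('scene');crop(im,280,160,90,70,8,'s12.png')"
```

```text
clock: 16.15
ee_pos: [0.5191, 0.1754, 0.1269]
tool_rot: [-0.001, -0.63, 0.777, -0.0]
force: [-0.6, -0.2, -0.9]
width: 0.082
```

View pics/w12.png

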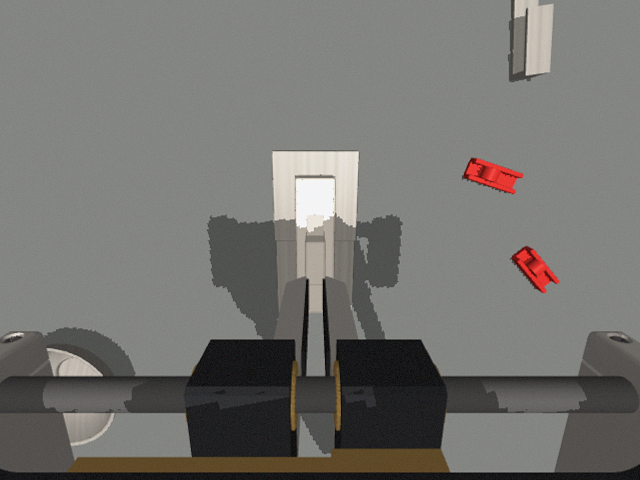

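View pics/s12.png

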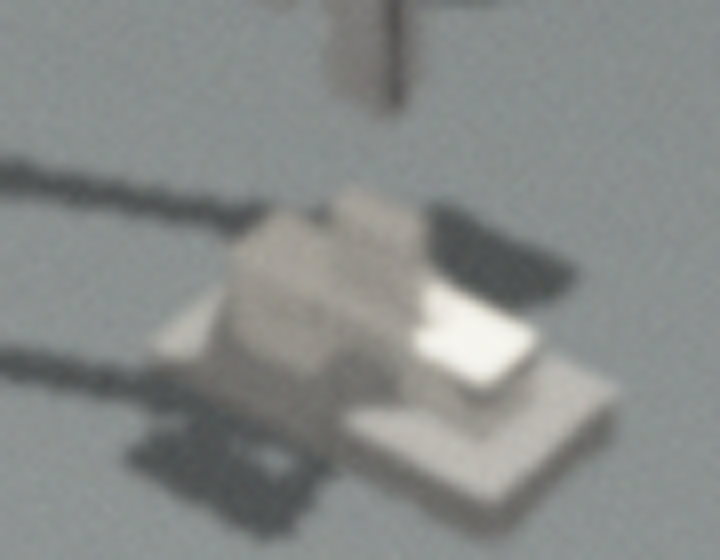

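View pics/w12a.png

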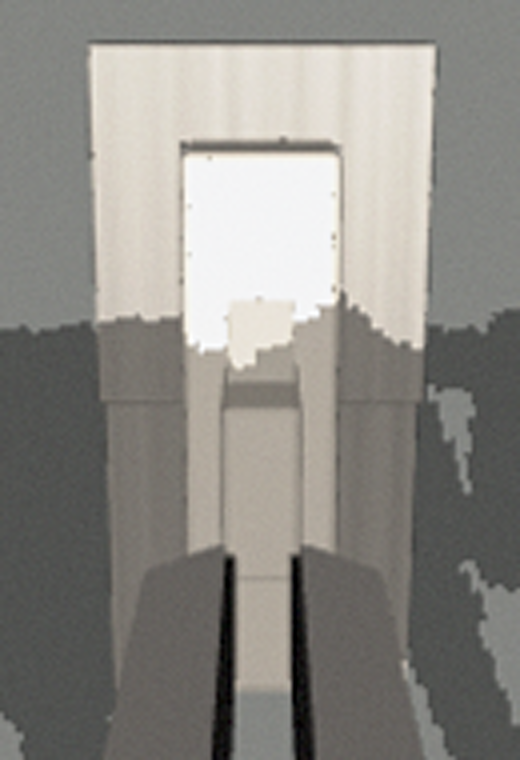

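Run:
```python
from blk import *
d=np.load('w12.npz');K,M=d['K'],d['M']
px=lambda l,s,x,y:(np.array(l,float)+.5)/s-.5+[x,y]
bm=np.array([[75,35,22],[75,-35,22],[0,35,22],[0,-35,22]])/1e3
b=fitb(K,M,px([(89,43),(437,43),(101,401),(421,401)],4,250,140),bm)
gm=np.array([[55,15,50],[55,-15,50],[16,7,84],[16,-7,84]])/1e3
g=fitb(K,M,px([(183,151),(338,150),(225,409),(300,408)],4,250,140),gm)
Rb=R.from_euler('z',b[2]).as_matrix()
print("gauge in block mm",(Rb.T@np.r_[g[:2]-b[:2],0]*1e3).round(1))
G=R.from_euler('z',g[2]).as_matrix()
ov('',K,M,np.array([g[0],g[1],.047]),G,250,140,130,190,4,'o12.png',d['im'])
for dx in(-.04,.04):
    row(np.array([g[0],g[1],.125])+G@[dx,0,0],toolR(g[2],0))
```

```text
[0.5193 0.1762] -12.1 [-0.35 -0.42  0.13 -0.15 -0.54  0.25  0.78  0.48]
[0.5201 0.1757] -11.42 [-0.95  0.54  0.98  0.43 -1.02 -0.48  0.99 -0.41]
gauge in block mm [ 0.9 -0.3  0. ]
row [-0.001, 0.2599, 0.0112] [0.0005, -0.0006, -0.0029] rows needed 0.7804327942293424 0.06197034195701729
row [-0.0057, -0.2734, 0.0104] [0.0005, -0.0006, -0.0029] rows needed 0.8209980734677702 0.06197034195701729
```

View pics/o12.png

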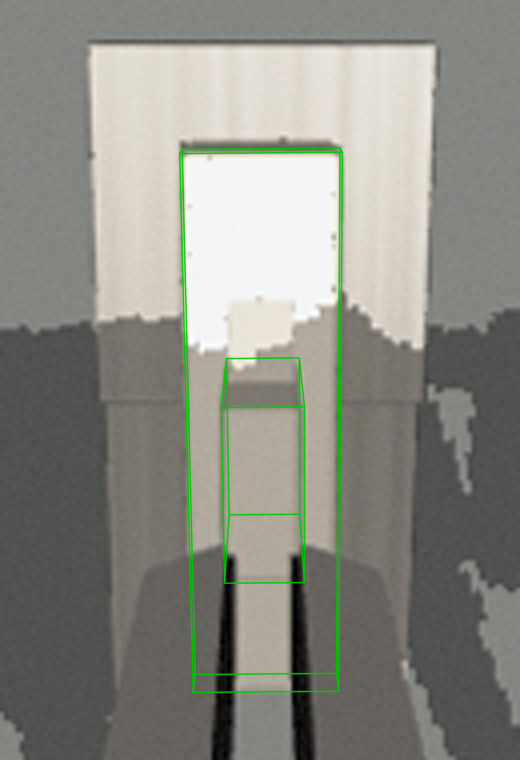

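```bash
python3 -m crank '[0,0,0.1,0,0,0,0, 0,0,0.2,0,0,0,0, 0,0,0.26,0,0,0,0, 0,0,0.26,0.1,0,0,0, 0,0,0.26,0.2,0,0,0, 0,0,0.26,0.3,0,0,0, 0,0,0.26,0.38,0,0,0, 0,0,0.26,0.43,0,0,0, 0,0,0.26,0.46,0,0,0, 0,0,0.26,0.46,0,0,0, 0,0,0.26,0.46,0,0,0]' 20; python3 -c "
from h import *
im,K,M=cam('wrist');crop(im,170,150,290,220,2.5,'w13.png')
im,K,M=cam('scene');crop(im,280,160,90,70,8,'s13.png')"
```

```text
clock: 17.35
ee_pos: [0.4821, 0.1837, 0.0591]
tool_rot: [0.0, -0.63, 0.777, -0.001]
force: [-0.3, -0.2, -0.2]
width: 0.004
```

View pics/s13.png

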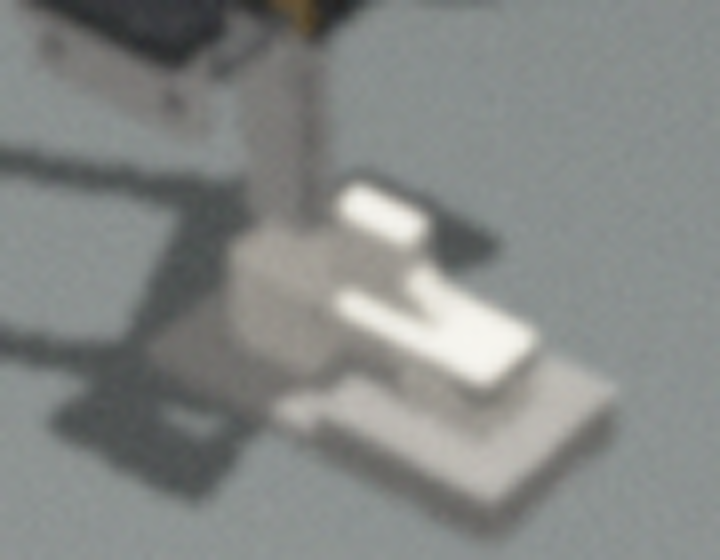

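View pics/w13.png

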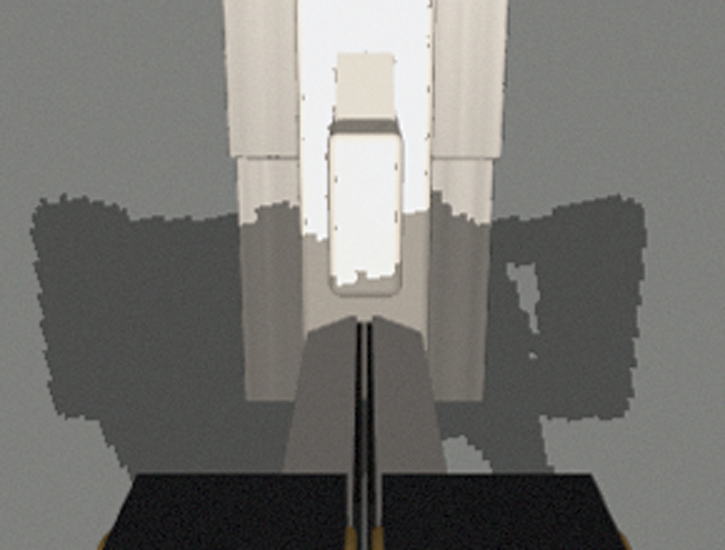

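```bash
python3 -m crank '[0,0,0,0.02,0,0,0, 0,0,0,0.035,0,0,0, 0,0,0,0.045,0,0,0, 0,0,0,0.05,0,0,0, 0,0,0,0.05,0,0,0]'; python3 -m crank '[0,0,0,0.003,0,0,0, 0,0,0,0.006,0,0,0, 0,0,0,0.006,0,0,0]'; python3 -m crank '[0,0,0,0.003,0,0,0, 0,0,0,0.005,0,0,0, 0,0,0,0.005,0,0,0]'
```

```text
clock: 17.95
ee_pos: [0.4816, 0.1835, 0.0511]
tool_rot: [-0.0, -0.63, 0.777, -0.001]
force: [0.5, 0.2, -0.4]
width: 0.001
clock: 18.25
ee_pos: [0.4818, 0.1836, 0.0504]
tool_rot: [-0.0, -0.63, 0.777, -0.001]
force: [-0.3, -0.6, 1.2]
width: 0.004
clock: 18.55
ee_pos: [0.4818, 0.1836, 0.0503]
tool_rot: [0.0, -0.63, 0.777, -0.001]
force: [-1.7, -0.4, 5.4]
width: 0.005
```

```bash
python3 -m crank '[0,0,0,0.002,0,0,0, 0,0,0,0.002,0,0,0, 0,0,0,0.002,0,0,0, 0,0,0,0.002,0,0,0, 0,0,0,0.002,0,0,0]'
python3 -c "
from h import *
im,K,M=cam('scene');crop(im,280,160,90,70,8,'s14.png')"
python3 -m crank '[0,0,0,-0.01,0,0,0, 0,0,0,-0.03,0,0,0, 0,0,0,-0.1,0,0,0, 0,0,0,-0.25,0,0,0, 0,0,0,-0.4,0,0,0, 0,0,0,-0.5,0,0,0, 0,0,0,-0.5,0,0,0]'
python3 - <<'E'
from h import *
y=np.radians(-11.9);G=R.from_euler('z',y).as_matrix()
row(np.array([.5197,.1757,.125])+G@[.04,0,0],toolR(y,0))
E
```

```text
clock: 19.05
ee_pos: [0.4818, 0.1836, 0.0503]
tool_rot: [0.0, -0.63, 0.777, -0.001]
force: [-2.0, -1.0, 6.5]
width: 0.003
clock: 19.8
ee_pos: [0.4836, 0.1842, 0.127]
tool_rot: [0.002, -0.63, 0.777, -0.002]
force: [0.6, -0.2, -0.1]
width: 0.006
row [0.0053, -0.5135, 0.0163] [-0.0019, 0.0004, -0.0002] rows needed 1.5413196982240007 0.04048568143367943
```

View pics/s14.png

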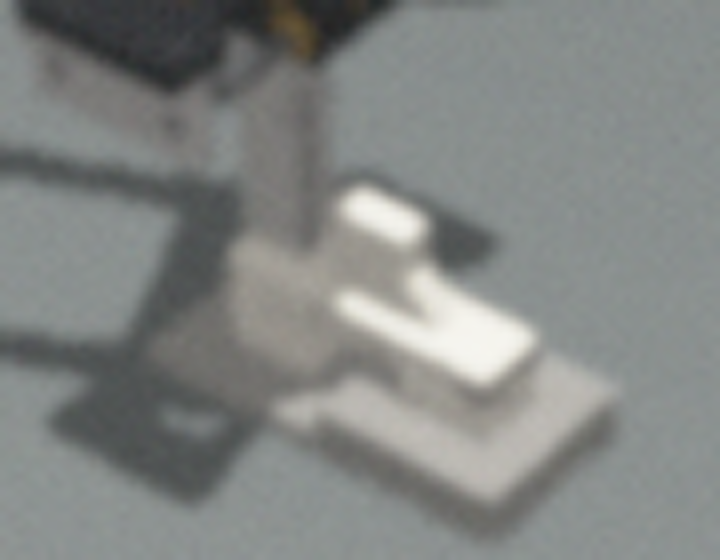

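```bash
python3 -m crank '[0,0.003,-0.15,0,0,0,0, 0,0.003,-0.35,0,0,0,0, 0,0.003,-0.52,0,0,0,0, 0,0.003,-0.52,0,0,0,0, 0,0.003,-0.52,0.1,0,0,0, 0,0.003,-0.52,0.2,0,0,0, 0,0.003,-0.52,0.3,0,0,0, 0,0.003,-0.52,0.38,0,0,0, 0,0.003,-0.52,0.43,0,0,0, 0,0.003,-0.52,0.46,0,0,0, 0,0.003,-0.52,0.46,0,0,0, 0,0.003,-0.52,0.46,0,0,0]'
python3 -c "
from h import *
im,K,M=cam('wrist');crop(im,170,180,290,190,2.5,'w15.png')"
python3 -m crank '[0,0,0,0.02,0,0,0, 0,0,0,0.032,0,0,0, 0,0,0,0.04,0,0,0, 0,0,0,0.043,0,0,0, 0,0,0,0.043,0,0,0]'
```

```text
clock: 21.0
ee_pos: [0.5583, 0.1672, 0.0558]
tool_rot: [0.0, -0.63, 0.777, -0.001]
force: [0.3, -0.7, 1.4]
width: 0.004
clock: 21.55
ee_pos: [0.5581, 0.167, 0.0502]
tool_rot: [0.0, -0.63, 0.777, -0.001]
force: [-1.6, -0.8, 7.0]
width: 0.005
```

View pics/w15.png

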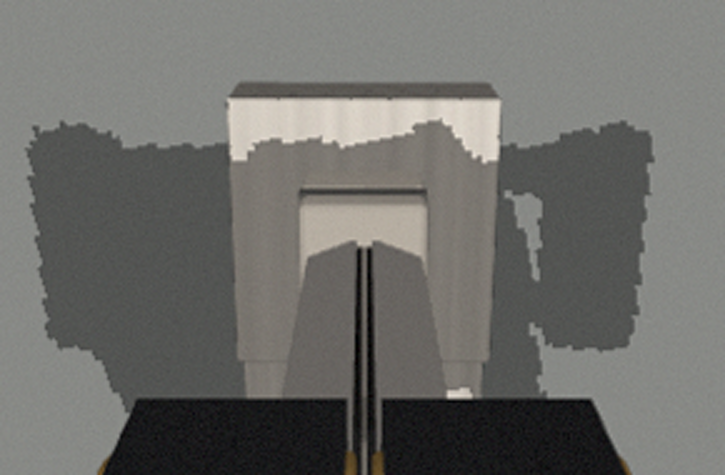

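```bash
python3 -m crank '[0,0,0,0,0,0,0, 0,0,0,0,0,0,0, 0,0,0,0,0,0,0, 0,0,0,0,0,0,0, 0,0,0,0,0,0,0]'
python3 -m crank '[0,0,0,-0.01,0,0,0, 0,0,0,-0.03,0,0,0, 0,0,0,-0.1,0,0,0, 0,0,0,-0.25,0,0,0, 0,0,0,-0.45,0,0,0, 0,0,0,-0.7,0,0,0, 0,0,0,-1,0,0,0, 0,0.3,0.5,-1,0,0,0, 0,0.6,1,-1,0,0,0, 0,0.6,1,-1,0,0,0, 0,0.6,1,-1,0,0,0, 0,0.6,1,-1,0,0,0]'
python3 -c "
from h import *
im,K,M=cam('wrist');cv2.imwrite('pics/w16.png',im)
im,K,M=cam('scene');crop(im,180,100,220,220,2.7,'s16.png');crop(im,280,160,90,70,8,'s16b.png')
im,K,M=cam('top');np.savez('top16.npz',im=im,K=K,M=M);cv2.imwrite('pics/t16.png',im)"
```

```text
clock: 22.05
ee_pos: [0.5581, 0.167, 0.0502]
tool_rot: [0.0, -0.63, 0.777, -0.001]
force: [-2.0, -0.8, 7.9]
width: 0.005
clock: 23.25
ee_pos: [0.389, 0.1094, 0.1996]
tool_rot: [-0.0, -0.63, 0.777, -0.001]
force: [-0.3, 0.5, -0.2]
width: 0.002
```

View pics/w16.png

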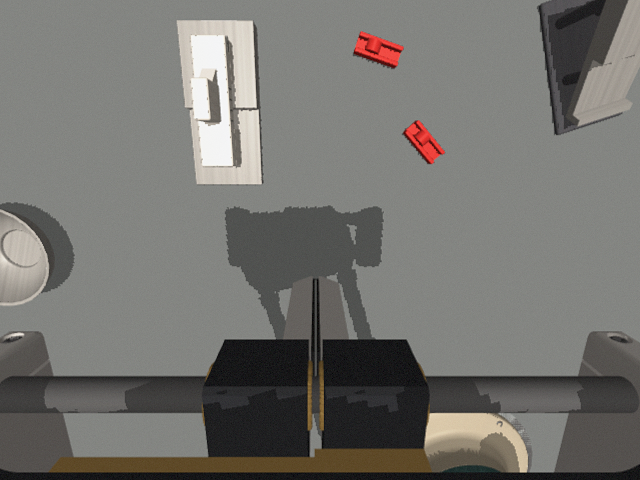

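View pics/s16b.png

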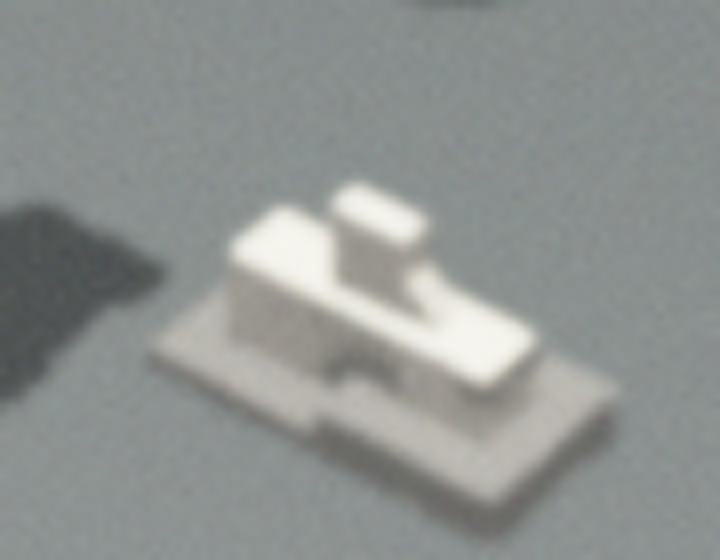

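View pics/s16.png

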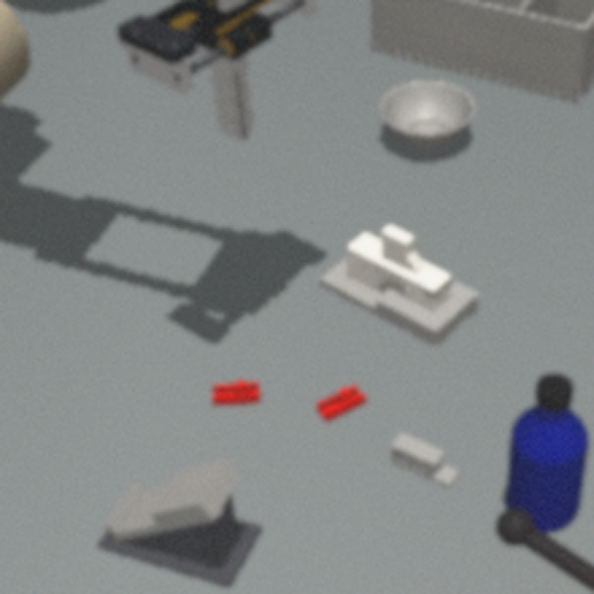

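The gauge stands level and centred on the block: gauge at wrist pixels (190–240, 35–165), block at (178–263, 20–185). The clamps, clip, bottle and dish are where they were, so I'm handing in.

```bash
python3 -c "
from h import *
print(bot.hand_in())"
```

```text
the job is handed in; nothing more can be done
None
```

The gauge now stands level on the checking block, heel foot on the low ledge and nose foot on the high one. I handed the job in just after 23 s on the robot's clock, with the arm well clear.

- **Lift and placing:** I gripped the gauge by its rib at 35 degrees and lifted it out square to the slope. I lowered it in steps of about half a millimetre until it touched, at about 10 N. The torque suggested the heel had landed first, so I pitched it nose-down by about half a degree in total, eased off most of the load and then opened the fingers.
- **Position:** With the fingers clear, the wrist camera put the gauge within about 1 mm of the block's centre. That leaves roughly 20 mm of ledge round both feet.
- **Presses:** The heel top took 6.5 N and then the nose top 7.9 N, each for about half a second. The fingers met the deck at 50.3 mm and 50.2 mm (nominal 50 mm), so it sits level, and I saw no rocking.
- **Last pictures:** The two clamps, the clip, the bottle and the dish look where they were. I didn't check the jar in the final views, but nothing went near it after the first approach.

**Disagreements:**
- The gauge touched down about 3.5 mm lower than I had worked out, because it sat higher in the grip than I estimated. The force reading caught this.
- The top and scene cameras differed by up to 5 mm on the block's position, so I used the wrist camera for the placing.

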